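# Undo the draw latch on the small sample case

## Robot

A 6-joint arm with a two-finger parallel gripper is mounted at the origin on the work surface. World frame = base frame: x ahead of the robot, y to its left, z up, the work surface at z = 0. Lengths are in mm, angles in rad, forces in N, time in s.
With the tool pointing down it reaches from about 300 to 775 mm from the base axis. Payload 14.6 kg.
Tool frame: the origin (TCP) lies midway between the tips of the shut fingers; the grasp point (between the pads) lies 19 mm behind it (pinch_z is the distance from the TCP to the grasp point, in mm); z points along the fingers, y is the direction in which the jaws open and shut (so a half turn about z gives the same grasp; the last joint's range is limited). The gripper opens to 94 mm and grips with 3 to 60 N. Pads are 16 mm wide; open, the fingers measure 119 mm over their backs; the gripper's body (75 mm by 177 mm) begins 78 mm behind the grasp point.
Start: joints at [-1.285, 0.3, 1.521, -0, 1.321, -0.067], TCP at [190.032, -516.117, 205.446] pointing down, gripper open.
Joint ranges: [-3.03, 3.03], [-0.79, 2.21], [0.23, 2.52], [-1.04, 4.18], [0, 3.07], [-2.55, 2.55]. Speed limits (rad/s): [2.22, 2.22, 2.57, 3.14, 3.14, 3.14].

## Interface

Orientations are given as [roll, pitch, yaw] about the fixed x, y, z axes, in that order (R = Rz(yaw) Ry(pitch) Rx(roll)).
In Python, from cell import read_state, camera, sign_off, pinch_z gives the robot as it stands. The module is installed in compiled form; this text tells all that it offers.
- The arm moves only by the tool servo_tool, never from a script. Its argument "series" is a list of rows, each a list of 6 numbers: the shift along the tool's x, y, z in cm, then the turn, a rotation vector about the tool's x, y, z in rad. In form: [[tx, ty, tz, rx, ry, rz], ...]. A call has exactly 10 rows; each row is the pose to reach, as a shift and turn from the pose commanded when the call began, along the tool's axes at that moment; what a row does not reach only later rows make up. A row lasts 1/12 s, in which the tool goes at most 41.7 mm and 7.16 degrees, less where a joint would pass 70% of its speed; a pose out of reach is approached as far as the arm can. A call with a gripper value outside its range is refused whole. "gripper" is the finger opening in cm, from 0 to 9.4, set as the call begins (left out, the last holds). The fingers move at their own pace and stop on an object; "grip_force" is the grip in N (left out, the last holds). Time passes only in rows, so rows that repeat a pose let the fingers close, or fill a call up. It gives the time, the measured TCP pose, the force and the opening at its end, in the units of the state.
- read_state(): the state, without advancing time (a new reading comes with each control period).
- camera(name): name is "scene" or "top" or "wrist"; returns a dict with "pixels" (400x640x3 uint8, red, green, blue), "fx", "fy", "cx", "cy" (pixels), "pose" (4x4, takes a point from camera to world coordinates); the wrist camera has in their place "mount" (4x4, takes a point from camera to tool coordinates, whose origin is the TCP and whose axes are the flange's). Camera axes: x right, y down, z forward; pixel columns grow to the right and rows downward; lengths in mm; the calibration is good to about 2 mm. A picture is of the moment at which its call begins: read the wrist's pose just before it. There is no depth.
- sign_off(): hands the job in, once; it reports no verdict.
The state is a dict: "clock": time; "joints": joint angles; "qd": joint speeds; "effort": joint torques, N m; "eef_pos": TCP position; "eef_rot": TCP orientation; "wrist_force": force on the tool from outside, world axes, zero at the start; "moment": the same for the moment, N m; "finger_gap": finger opening in mm.
Only numpy, scipy, OpenCV 4.12 (cv2) and the standard library are available. Lean on these libraries where they do the work, as an engineer would, in place of code of your own. Each camera call takes 0.05 s, during which the arm holds its last target.

## Task

Two aluminium sample cases stand on the lab bench, each held shut by a steel draw latch on its top. Undo the latch of the smaller (narrower) case: lift its lever up and over, past centre, until it stays fully thrown back and its hook is off the catch, then let go. Leave the wide case latched and do not knock over or shift the white reagent jar.

Things in the scene. Friction and masses are not known exactly. Their poses are not given: they have to be found in the camera images.
- small_latch (a joint): Latch lever of the small case (fixed; 180 mm deep, 150 wide, 140 high). 0 = latched: lever points to the case's front, sloping up 20 deg. Grows as its free end is lifted up and over to the rear; stop at 2.0. Sprung: lifting takes about 2.5 N at the free end; centre is near 0.55; let go earlier it snaps shut, later it springs open by itself. The hook moves with it, clear of the catch from 1.5.
- small_grip (a point): Mid-section of that lever, a flat bar 20 mm wide, 5 thick, 76 long, 58 mm from the hinge, 18 from the free end. Frame turns with the lever; while latched x is level to the case's rear, y along the hinge axis (across the lever: pinch along y), z up; point 34 mm above the case's flat top. Hinge axis passes (+54.5, 0, -19.8) mm in this frame; the lever opens about +y. 40 mm clear each side.
- wide_latch (a joint): Lever of the identical latch on the wide case (fixed; 180 mm deep, 300 wide, 140 high), same meaning; 0 = latched, to be left so.
- jar_mid (a point): Centre of a loose white plastic reagent jar with a blue cap, 64 mm across, 90 mm high, upright on the bench beyond the cases; its centre is 45 mm above its foot, z up along the jar. To be left alone.

How it is judged (in metres and radians):
At the end, for the whole second after the job is handed in: The small case's lever rests thrown back past 1.6 rad with its hook off the catch, and the wide case's lever is still latched (under 0.2 rad) (value of joint small_latch above 1.6 rad and value of joint wide_latch below 0.2 rad); the robot touches nothing.
It fails at once if the wide case's latch is lifted past 0.4 rad (value of joint wide_latch above 0.4 rad).
It fails at once if the reagent jar is shifted by more than 30 mm (distance of jar_mid from where it was at the start of the episode above 0.03 m).
It fails at once if the reagent jar is tipped by more than 0.5 rad (angle between jar_mid's own z axis and vertical above 0.5 rad).
It also fails if it takes over 32 s, if anything falls off the work surface, if the arm or the gripper's body presses on something with over 40 N, if the wrist force passes 120 N, or if a joint passes its speed limit or range.

## Working session

There is one attempt and no reset: what is moved stays moved. The work goes in short steps, Python scripts to look and compute and a tool call to move; the robot and the scene stay as the last step left them, time stands still between calls to the robot, and variables do not carry over. Pictures are saved under pics/ and viewed, and the job is handed in when it is done.

Besides the shell and the picture viewer there is one more tool, called after "Emit:" as name(argument=value, ...) on one line, values as JSON. servo_tool: Moves the arm, as the interface text tells. Its arguments: {"type":"object","properties":{"series":{"type":"array"},"gripper":{"type":"number"},"grip_force":{"type":"number"}},"required":["series"]}

```bash
mkdir -p pics
python3 - <<'E'
from cell import *
import cv2,pickle
s=read_state();print(s,pinch_z)
d={}
for n in("scene","top","wrist"):
    c=camera(n);d[n]=c;cv2.imwrite(f"pics/{n}0.png",c["pixels"][:,:,::-1])
    print(n,{k:v for k,v in c.items() if k!="pixels"})
pickle.dump((s,d),open("d0.pkl","wb"))
E
```

```text
{'clock': 0.0, 'joints': array([-1.28458249e+00,  3.00446578e-01,  1.52159126e+00, -1.41634171e-05,
        1.32070122e+00, -6.65985559e-02]), 'qd': array([ 7.73829126e-04, -5.46262145e-04, -2.41222228e-03,  4.38008931e-05,
       -1.17055367e-03,  5.04970059e-04]), 'effort': array([ 2.66431867e-03, -5.31801867e+01, -3.52738202e+01,  7.09397555e-02,
        2.43992714e-02, -8.99324527e-05]), 'eef_pos': array([ 189.96485731, -515.86726308,  204.89547853]), 'eef_rot': array([-3.14044788e+00, -6.26036630e-05,  3.52815870e-01]), 'wrist_force': array([-0.23105701,  0.39934908, -0.91960343]), 'moment': array([-1.94219933e-02,  4.31930803e-03, -4.22164460e-05]), 'finger_gap': 94.1989131077724} 18.8
scene {'fx': 404.4241515833184, 'fy': 404.4241515833184, 'cx': 307.2553342640251, 'cy': 197.65582510314425, 'pose': array([[-1.38701531e-01,  8.36029446e-01, -5.30864061e-01,
         1.04696302e+03],
       [ 9.90322873e-01,  1.19656120e-01, -7.03066219e-02,
         3.64906954e+01],
       [ 4.74272766e-03, -5.35478458e-01, -8.44535569e-01,
         8.86502619e+02],
       [ 0.00000000e+00,  0.
[... 277 characters left out ...]
517e-01,  9.19731631e-02, -1.87194112e-02,
        -5.72018711e+00],
       [-1.39965692e-03, -2.13968290e-01, -9.76839604e-01,
         1.15525578e+03],
       [ 0.00000000e+00,  0.00000000e+00,  0.00000000e+00,
         1.00000000e+00]])}
wrist {'fx': 287.6614819698715, 'fy': 287.6614819698715, 'cx': 316.84970170743986, 'cy': 194.75353773508047, 'mount': array([[ 1.23266823e-03, -9.70656684e-01, -2.40466385e-01,
         7.05702125e+01],
       [ 9.99998837e-01,  1.41235629e-03, -5.74908961e-04,
        -7.75090534e-01],
       [ 8.97663439e-04, -2.40465397e-01,  9.70657296e-01,
        -1.79386183e+02],
       [ 0.00000000e+00,  0.00000000e+00,  0.00000000e+00,
         1.00000000e+00]])}
```

View pics/scene0.png

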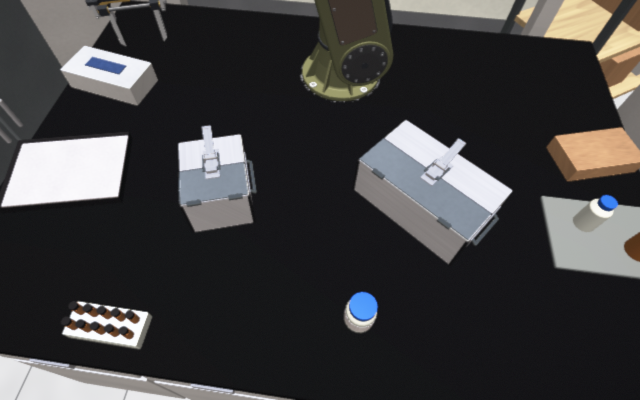

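View pics/top0.png

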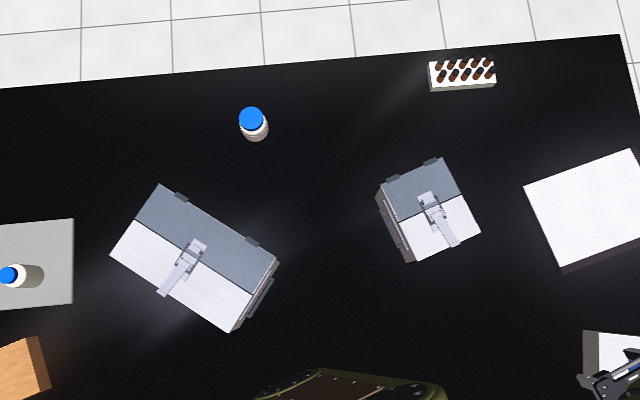

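View pics/wrist0.png

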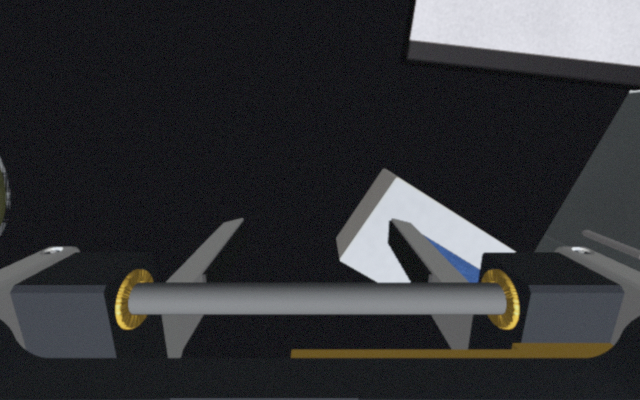

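The top view shows the small case at about (430,210), with its lever tip near (455,245) pointing towards the robot. In the scene view its lever runs from about (212,175) to (207,127). I'll zoom in for exact pixels.

Run:
```python
import cv2
a=cv2.imread("pics/top0.png")[145:275,365:495];b=cv2.imread("pics/scene0.png")[115:240,165:265]
cv2.imwrite("pics/tz.png",cv2.resize(a,(598,598),interpolation=cv2.INTER_CUBIC))
cv2.imwrite("pics/sz.png",cv2.resize(b,(480,600),interpolation=cv2.INTER_CUBIC))
```

```text
(no output)
```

View pics/tz.png

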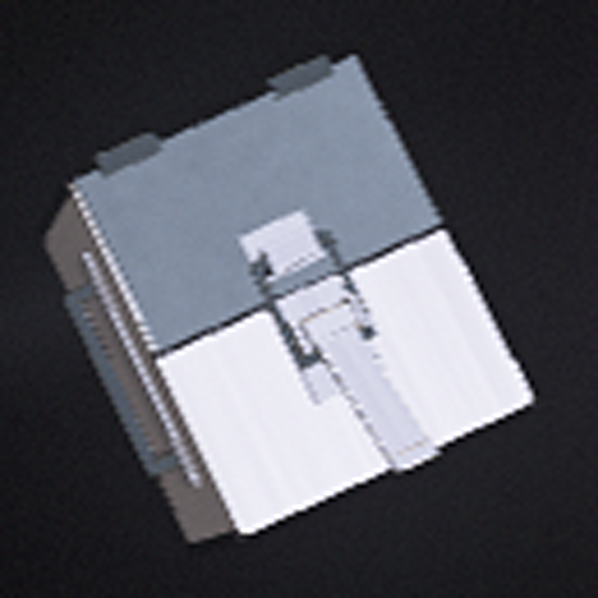

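View pics/sz.png

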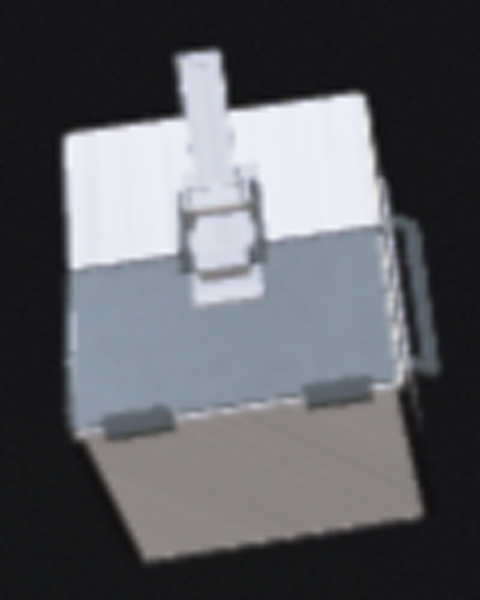

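```bash
cat > h.py <<'E'
import numpy as np
def ray(c,u,v):
    P=c["pose"];d=P[:3,:3]@np.array([(u-c["cx"])/c["fx"],(v-c["cy"])/c["fy"],1.]);return P[:3,3],d
def onz(c,u,v,z):
    o,d=ray(c,u,v);return o+d*(z-o[2])/d[2]
def tri(L):
    A=np.zeros((3,3));b=np.zeros(3)
    for o,d in L:
        d=d/np.linalg.norm(d);M=np.eye(3)-np.outer(d,d);A+=M;b+=M@o
    return np.linalg.solve(A,b)
E
python3 - <<'E'
import pickle;from h import *
np.set_printoptions(precision=1,suppress=True)
s,d=pickle.load(open("d0.pkl","rb"));t,sc=d["top"],d["scene"]
T=lambda x,y:(365-.5+(x+.5)/4.6,145-.5+(y+.5)/4.6)
S=lambda x,y:(165-.5+(x+.5)/4.8,115-.5+(y+.5)/4.8)
ct=[onz(t,*T(*p),140) for p in[(75,185),(355,57),(533,402),(240,533)]]
cs=[onz(sc,*S(*p),140) for p in[(405,385),(75,435),(63,133),(365,95)]]
for C in(ct,cs):
    C=np.array(C);print(C,C.mean(0),np.linalg.norm(C-np.roll(C,-1,0),axis=1))
    r=(C[0]+C[1]-C[2]-C[3]);print("rear dir yaw",np.arctan2(r[1],r[0]),"w",np.arctan2(*(C[0]-C[1]+C[3]-C[2])[[1,0]]))
for a,b in[((400,470),(177,55)),((438,450),(218,50)),((419,460),(197.5,52.5))]:
    print(tri([ray(t,*T(*a)),ray(sc,*S(*b))]),onz(t,*T(*a),182),onz(sc,*S(*b),182))
E
```

```text
[[ 580.9 -159.2  140. ]
 [ 629.7 -297.8  140. ]
 [ 460.9 -354.3  140. ]
 [ 414.9 -213.5  140. ]] [ 521.6 -256.2  140. ] [147.  178.  148.1 174.6]
rear dir yaw 0.3198446736954713 w 1.8978614838847547
[[ 588.5 -153.2  140. ]
 [ 635.7 -294.1  140. ]
 [ 466.5 -353.6  140. ]
 [ 420.8 -210.7  140. ]] [ 527.9 -252.9  140. ] [148.6 179.3 150.1 177.3]
rear dir yaw 0.3341656738698237 w 1.887088744387333
[ 435.8 -288.6  171.8] [ 433.5 -277.7  182. ] [ 444.1 -292.3  182. ]
[ 438.6 -284.1  183.8] [ 440.5 -295.4  182. ] [ 438.2 -273.6  182. ]
[ 437.  -286.5  177.3] [ 437.  -286.5  182. ] [ 441.2 -283.   182. ]
```

Emit:
servo_tool(series=[[3.3, -1.3, -0.6, 0, 0, 0.003], [6.6, -2.6, -1.2, 0, 0, 0.006], [9.9, -3.9, -1.8, 0, 0, 0.009], [13.2, -5.2, -2.4, 0, 0, 0.012], [16.5, -6.5, -3.0, 0, 0, 0.015], [19.8, -7.8, -3.6, 0, 0, 0.018], [23.1, -9.1, -4.2, 0, 0, 0.021], [26.4, -10.4, -4.8, 0, 0, 0.024], [29.7, -11.7, -5.5, 0, 0, 0.028], [33.0, -13.0, -5.5, 0, 0, 0.028]], gripper=7.0, grip_force=25)

```text
clock: 0.98
eef_pos: [456.1, -278.8, 261.7]
eef_rot: [3.14, -0.001, 0.325]
wrist_force: [0.8, -1.3, -0.1]
finger_gap: 70.2
```

Emit:
servo_tool(series=[[0, 0, 0, 0, 0, 0], [0, 0, 0, 0, 0, 0], [0, 0, 0, 0, 0, 0], [0, 0, 0, 0, 0, 0], [0, 0, 0, 0, 0, 0], [0, 0, 0, 0, 0, 0], [0, 0, 0, 0, 0, 0], [0, 0, 0, 0, 0, 0], [0, 0, 0, 0, 0, 0], [0, 0, 0, 0, 0, 0]])

```text
clock: 1.82
eef_pos: [454.7, -280.2, 260.5]
eef_rot: [-3.142, 0.0, 0.325]
wrist_force: [-1.0, 1.4, 0.4]
finger_gap: 69.8
```

Run:
```python
from cell import *
import cv2,pickle
s=read_state();c=camera("wrist");pickle.dump((s,c),open("d1.pkl","wb"))
print(s);cv2.imwrite("pics/w1.png",c["pixels"][:,:,::-1])
```

```text
{'clock': 1.8167, 'joints': array([-6.20817900e-01,  2.27205675e-01,  1.48464800e+00,  2.17912215e-06,
        1.42974573e+00,  6.25328490e-01]), 'qd': array([ 4.67404855e-03,  5.37408906e-04, -1.96844387e-04,  2.16898900e-05,
        5.83076804e-05, -1.40868158e-04]), 'effort': array([-9.71267279e-02, -5.01455498e+01, -3.64949906e+01,  6.67808508e-02,
       -3.03171796e-02, -1.50588585e-03]), 'eef_pos': array([ 454.71802187, -280.1922194 ,  260.45508536]), 'eef_rot': array([-3.14158592e+00,  2.20194431e-06,  3.24649630e-01]), 'wrist_force': array([-0.95361209,  1.43894368,  0.37106029]), 'moment': array([ 0.00376588, -0.01505468, -0.02673658]), 'finger_gap': 69.82456694210462}
```

View pics/w1.png

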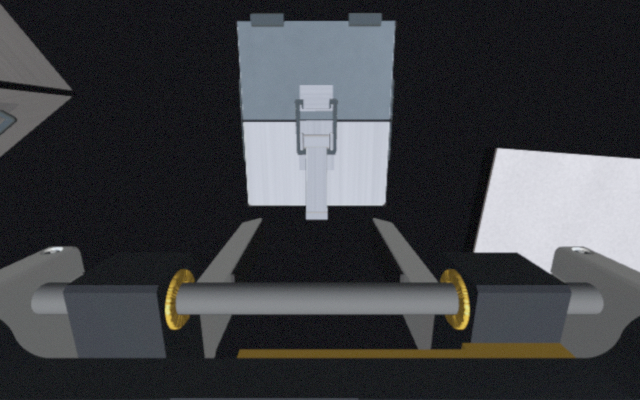

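The wrist view shows the lever tip at (316,219), centred between the finger tips at about (262,220) and (374,220). The case front corners are at (247,206) and (386,206), and the rear ones at (237,21) and (396,21).

Run:
```python
import pickle;from h import *
from scipy.spatial.transform import Rotation as R
np.set_printoptions(precision=1,suppress=True)
s,c=pickle.load(open("d1.pkl","rb"))
X=np.eye(4);X[:3,:3]=R.from_euler("xyz",s["eef_rot"]).as_matrix();X[:3,3]=s["eef_pos"];c["pose"]=X@c["mount"]
C=np.array([onz(c,*p,140) for p in[(237,21),(396,21),(386.5,206),(247,206)]])
print(C,C.mean(0),np.linalg.norm(C-np.roll(C,-1,0),axis=1))
r=C[0]+C[1]-C[2]-C[3];print(np.arctan2(r[1],r[0]))
f=np.array([np.cos(.325),np.sin(.325),0])
for p,z in[((316.5,219),180),((316.5,219),182)]:
    q=onz(c,*p,z);print("tip",q,"grip",q+16.9*f)
```

```text
[[ 585.4 -156.2  140. ]
 [ 632.9 -297.   140. ]
 [ 463.1 -356.   140. ]
 [ 414.7 -212.7  140. ]] [ 524.  -255.5  140. ] [148.5 179.7 151.3 179.8]
0.3270947057116159
tip [ 437.7 -284.6  180. ] grip [ 453.7 -279.2  180. ]
tip [ 438.3 -284.4  182. ] grip [ 454.3 -279.   182. ]
```

Emit:
servo_tool(series=[[0, 0, 1.5, 0, 0, 0], [0, 0, 3.0, 0, 0, 0], [0, 0, 4.5, 0, 0, 0], [0, 0, 6.0, 0, 0, 0], [0, -0.1, 7.5, 0, 0, 0], [0, -0.1, 9.0, 0, 0, 0], [0, -0.1, 10.0, 0, 0, 0], [0, -0.1, 10.5, 0, 0, 0], [0, -0.1, 10.5, 0, 0, 0], [0, -0.1, 10.5, 0, 0, 0]])

```text
clock: 2.7
eef_pos: [454.7, -279.3, 155.9]
eef_rot: [3.141, -0.0, 0.325]
wrist_force: [-0.1, -0.5, 0.3]
finger_gap: 70.3
```

Emit:
servo_tool(series=[[0, 0, 0, 0, 0, 0], [0, 0, 0, 0, 0, 0], [0, 0, 0, 0, 0, 0], [0, 0, 0, 0, 0, 0], [0, 0, 0, 0, 0, 0], [0, 0, 0, 0, 0, 0], [0, 0, 0, 0, 0, 0], [0, 0, 0, 0, 0, 0], [0, 0, 0, 0, 0, 0], [0, 0, 0, 0, 0, 0]], gripper=0, grip_force=20)

```text
clock: 3.53
eef_pos: [454.6, -279.4, 155.5]
eef_rot: [3.141, -0.0, 0.325]
wrist_force: [1.0, -2.8, -1.4]
finger_gap: 19.7
```

Run:
```python
from cell import *
import cv2
s=read_state();print(s["eef_pos"],s["eef_rot"],s["wrist_force"],s["finger_gap"])
cv2.imwrite("pics/w2.png",camera("wrist")["pixels"][:,:,::-1])
import numpy as np
# tool path about hinge, tool turn = 0.6*lever angle; tool frame x rear, z down
h=np.array([54.5,19.8])  # hinge rel. grip: x, z(down)
for a in (.1,.2,.3,.4,.5,.6,.7,.8,.9,1.0):
    r0=-h; # lever arm hinge->grip (x, zdown): rotate: front-up goes up/rear
    x,zu=r0[0],-r0[1]
    X=x*np.cos(a)+zu*np.sin(a);Z=-x*np.sin(a)+zu*np.cos(a)
    g=np.array([h[0]+X,h[1]-Z])     # grip displ. (x rear, z down)
    t=.6*a
    # TCP from grip: 18.8 down, tilts to front
    d=18.8*np.array([-np.sin(t),np.cos(t)-1])
    print(a,np.round((g+d)/10,1),round(-t,2))
```

```text
[ 454.55956171 -279.44930269  155.49188786] [ 3.14093120e+00 -1.23974333e-04  3.24746327e-01] [ 0.98357125 -2.76848133 -1.39697338] 19.73175301141447
0.1 [ 0.1 -0.5] -0.06
0.2 [ 0.3 -1.1] -0.12
0.3 [ 0.5 -1.6] -0.18
0.4 [ 0.8 -2. ] -0.24
0.5 [ 1.1 -2.5] -0.3
0.6 [ 1.4 -2.9] -0.36
0.7 [ 1.8 -3.2] -0.42
0.8 [ 2.2 -3.5] -0.48
0.9 [ 2.6 -3.8] -0.54
1.0 [ 3.1 -4. ] -0.6
```

View pics/w2.png

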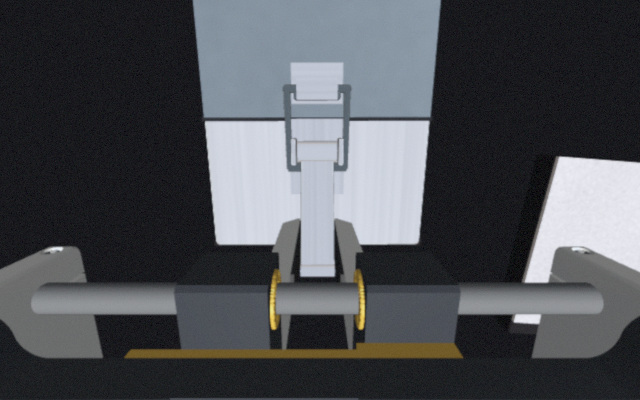

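The lever (gap 19.7 mm) is held between the pads at columns 300–335. Next I swing it up and over.

Emit:
servo_tool(series=[[0.1, 0, -0.5, 0, -0.06, 0], [0.3, 0, -1.1, 0, -0.12, 0], [0.5, 0, -1.6, 0, -0.18, 0], [0.8, 0, -2.0, 0, -0.24, 0], [1.1, 0, -2.5, 0, -0.3, 0], [1.4, 0, -2.9, 0, -0.36, 0], [1.8, 0, -3.2, 0, -0.42, 0], [2.2, 0, -3.5, 0, -0.48, 0], [2.6, 0, -3.8, 0, -0.54, 0], [3.1, 0, -4.0, 0, -0.6, 0]])

```text
clock: 4.42
eef_pos: [483.9, -269.4, 195.5]
eef_rot: [3.141, 0.603, 0.324]
wrist_force: [0.7, -4.1, -2.4]
finger_gap: 19.4
```

Run:
```python
from cell import *
import cv2
s=read_state();print(s["joints"],s["eef_pos"],s["eef_rot"],s["wrist_force"],s["finger_gap"])
cv2.imwrite("pics/w3.png",camera("wrist")["pixels"][:,:,::-1])
```

```text
[-0.39169816  0.60883618  1.21317082 -0.39113357  1.78194176  0.86288825] [ 483.93387332 -269.43705775  195.46132248] [3.14102778 0.60328426 0.32418736] [ 0.73618366 -4.0852002  -2.36871717] 19.39919219716958
```

View pics/w3.png

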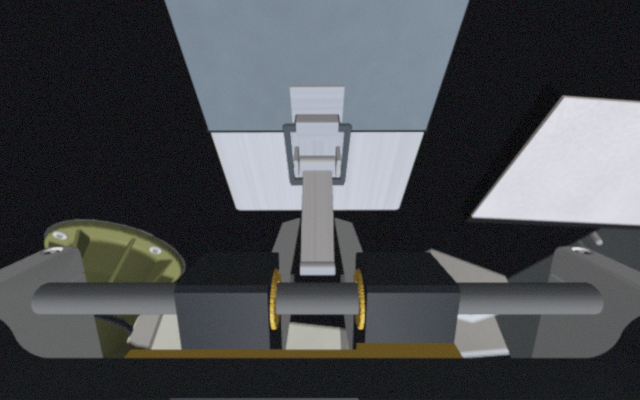

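The wrist view shows the lever swung up, still between the pads (end at about (318,267)), at roughly 1.0 rad by the tool pose. It should be past centre, so I'll release it.

Emit:
servo_tool(series=[[0, 0, 0, 0, 0, 0], [0, 0, 0, 0, 0, 0], [0, 0, 0, 0, 0, 0], [0, 0, 0, 0, 0, 0], [0, 0, 0, 0, 0, 0], [0, 0, 0, 0, 0, 0], [0, 0, 0, 0, 0, 0], [0, 0, 0, 0, 0, 0], [0, 0, 0, 0, 0, 0], [0, 0, 0, 0, 0, 0]], gripper=7.0)

```text
clock: 5.3
eef_pos: [483.8, -269.3, 195.5]
eef_rot: [-3.142, 0.6, 0.325]
wrist_force: [0.4, 0.3, 0.0]
finger_gap: 70.0
```

Run:
```python
from cell import *
import cv2
s=read_state();print(s["eef_pos"],s["eef_rot"],s["wrist_force"],s["finger_gap"])
cv2.imwrite("pics/w4.png",camera("wrist")["pixels"][:,:,::-1])
```

```text
[ 483.80935489 -269.28906899  195.46508626] [-3.14157901  0.59997907  0.32474026] [0.35046513 0.2915055  0.04174189] 70.01703875476039
```

View pics/w4.png

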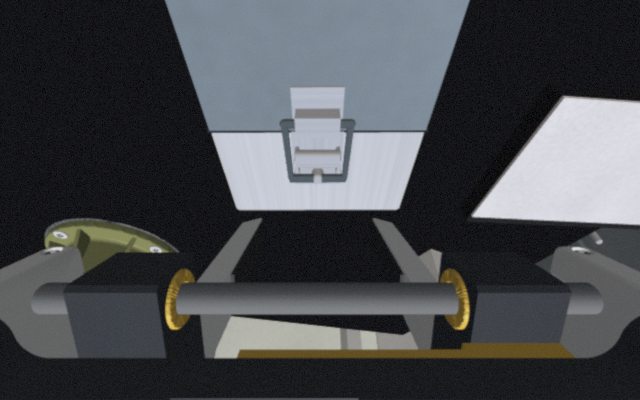

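Emit:
servo_tool(series=[[-1.0, 0, -0.5, 0, 0, 0], [-2.5, 0, -1.0, 0, 0, 0], [-4.0, 0, -1.5, 0, 0, 0], [-5.5, 0, -2.0, 0, 0.05, 0], [-7.0, 0, -2.5, 0, 0.1, 0], [-9.0, 0, -3.0, 0, 0.15, 0], [-11.0, 0, -3.5, 0, 0.2, 0], [-13.0, 0, -4.0, 0, 0.25, 0], [-15.0, 0, -4.0, 0, 0.3, 0], [-15.0, 0, -4.0, 0, 0.3, 0]])

```text
clock: 6.18
eef_pos: [385.9, -302.8, 317.4]
eef_rot: [3.136, 0.294, 0.321]
wrist_force: [-0.0, -0.4, 1.5]
finger_gap: 70.0
```

Emit:
servo_tool(series=[[0, 0, 0, 0, 0, 0], [0, 0, 0, 0, 0, 0], [0, 0, 0, 0, 0, 0], [0, 0, 0, 0, 0, 0], [0, 0, 0, 0, 0, 0], [0, 0, 0, 0, 0, 0], [0, 0, 0, 0, 0, 0], [0, 0, 0, 0, 0, 0], [0, 0, 0, 0, 0, 0], [0, 0, 0, 0, 0, 0]])

```text
clock: 7.02
eef_pos: [387.9, -301.5, 313.1]
eef_rot: [-3.142, 0.3, 0.325]
wrist_force: [0.2, 0.4, 0.8]
finger_gap: 70.2
```

Run:
```python
from cell import *
import cv2
s=read_state();print(s["clock"],s["eef_pos"],s["eef_rot"],s["wrist_force"],s["qd"])
for n in("wrist","scene","top"):cv2.imwrite(f"pics/{n}5.png",camera(n)["pixels"][:,:,::-1])
```

```text
7.0167 [ 387.93896225 -301.54224467  313.14274993] [-3.14156726  0.30006544  0.3248373 ] [0.20851365 0.44473499 0.84855764] [ 4.66817845e-04 -6.55238226e-04  1.57238145e-03 -6.75385877e-05
 -1.38448685e-03 -4.70677351e-04]
```

View pics/scene5.png

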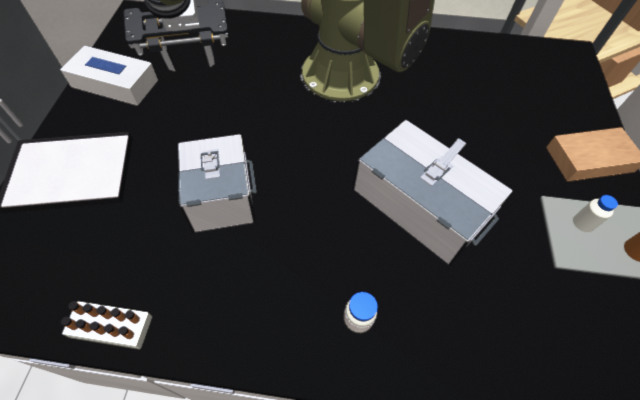

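View pics/top5.png

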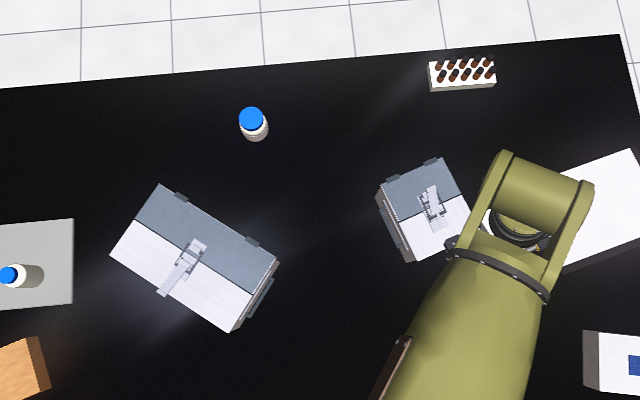

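View pics/wrist5.png

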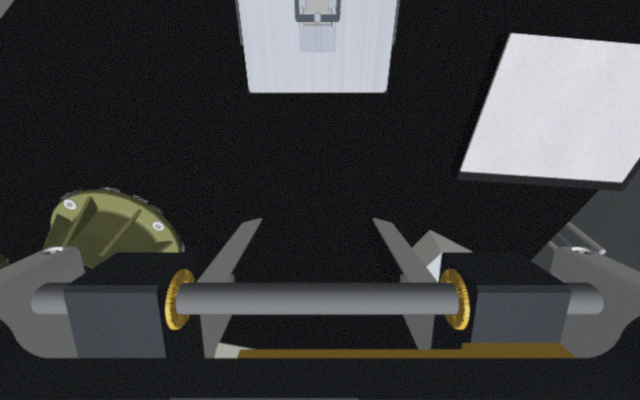

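Both fixed views show the small lever thrown off the front, at (432,200) in top and (210,163) in scene. The wide latch and the jar look unchanged. I'll check the lever angle against the predicted tip pixels and diff the wide case and jar areas.

Run:
```python
import cv2,pickle;from h import *
s,d=pickle.load(open("d0.pkl","rb"));out=[]
f=np.array([np.cos(.325),np.sin(.325),0]);H=np.array([454.3,-279.3,174])+54.5*f-[0,0,19.8]
for n,(y,x) in{"top":(145,365),"scene":(115,165)}.items():
    c=d[n];im=cv2.imread(f"pics/{n}5.png");o=cv2.imread(f"pics/{n}0.png")
    for k,b in({"wide":(100,180,280,340),"jar":(230,95,280,150)} if n=="top" else {"wide":(350,115,515,260),"jar":(335,280,390,340)}).items():
        print(n,k,"maxdiff",np.abs(cv2.GaussianBlur(im,(3,3),0)[b[1]:b[3],b[0]:b[2]].astype(int)-cv2.GaussianBlur(o,(3,3),0)[b[1]:b[3],b[0]:b[2]]).max())
    z=cv2.resize(im[y:y+80,x+20:x+100] if n=="top" else im[y:y+80,x:x+80],(400,400),interpolation=cv2.INTER_CUBIC)
    P=np.linalg.inv(c["pose"])
    for a,col in((1.2,(0,0,255)),(1.6,(0,200,255)),(2.0,(0,255,0))):
        t=.349+a;q=H-76*np.cos(t)*f+[0,0,76*np.sin(t)]
        p=P[:3,:3]@q+P[:3,3];u=c["fx"]*p[0]/p[2]+c["cx"];v=c["fy"]*p[1]/p[2]+c["cy"]
        print(n,a,u,v);x0=x+20 if n=="top" else x
        cv2.circle(z,(int((u-x0+.5)*5),int((v-y+.5)*5)),4,col,1)
    out.append(z)
cv2.imwrite("pics/chk.png",np.hstack(out))
```

```text
top wide maxdiff 9
top jar maxdiff 7
top 1.2 444.8023102430388 208.51702043635981
top 1.6 437.12529164735895 195.22547310542123
top 2.0 429.3815243244319 185.44394122614605
scene wide maxdiff 2
scene jar maxdiff 2
scene 1.2 202.38089564664415 133.0394261052199
scene 1.6 203.60916367545644 145.270455453159
scene 2.0 205.86656794284193 159.45937120227512
```

View pics/chk.png

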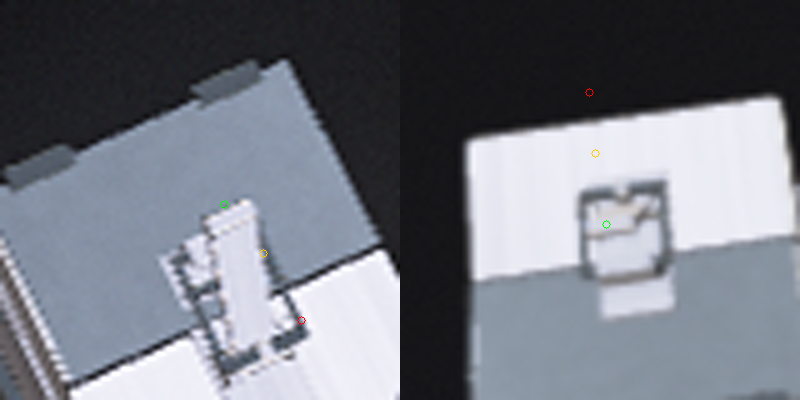

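The tip lies at the 2.0 rad prediction in both views, and the wide case and jar pixels are unchanged. The arm is clear, so I'm handing in.

```bash
python3 -c "
from cell import *
print(sign_off())"
```

```text
the job is handed in; nothing more can be done
None
```

The small case's latch is undone. I pinched its lever (gap 19.7 mm), swung it to about 1.0 rad, past centre, and let go, and it sprang fully back on its own. I then drew the gripper clear and handed the job in at about 7.2 s.

**Lever:** its tip lies within a few pixels of the 2.0 rad prediction in the top and scene views, well past the 1.6 rad mark. I did not measure the hook separately; at that angle it should be clear of the catch, which it leaves at 1.5 rad.

**Wide case and jar:** both areas look the same before and after, apart from image noise.

**Robot:** the wrist force was about 1 N, with the gripper well clear of everything.

**Disagreement:** the scene and top cameras differed by about 6 mm on the case position. The wrist view settled it, and no check failed.

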